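# Close the diffuser seam and lock it

## Robot

A 7-joint arm with a two-finger parallel gripper is mounted at the origin on the work surface. World frame = base frame: x ahead of the robot, y to its left, z up, the work surface at z = 0. Lengths are in m, angles in rad, forces in N, time in s.
With the tool pointing down it reaches from about 0.425 to 0.925 m from the base axis. Payload 6.8 kg.
Tool frame: the origin (TCP) lies on the front face of the gripper's body, between the roots of the fingers; the fingertips stand 73 mm ahead of it and the grasp point (between the pads) lies 54 mm ahead of it; z points along the fingers, y is the line along which they close (so a half turn about z gives the same grasp; the last joint's range is limited). The gripper opens to 85 mm and grips with 20 to 120 N. Pads are 22 mm wide; open, the fingers measure 114 mm over their backs; the gripper's body (76 mm by 85 mm) begins 54 mm behind the grasp point. The pads swing forward as they close: fully open they stand 13 mm farther back than shut.
Start: joints at [-1.351, 0.477, 0.022, 1.555, -0.011, 1.109, -0.083], TCP at [0.217, 0.639, 0.304] pointing down, gripper open.
Joint ranges: [-2.96, 2.96], [-0.34, 2.1], [-1.41, 1.46], [0.24, 2.44], [-1.37, 4.51], [0.17, 1.92], [-2.96, 2.96]. Speed limits (rad/s): [2.39, 2.39, 3.14, 3.14, 3.14, 3.14, 3.14].

## Interface

Orientations are given as a unit quaternion [w, x, y, z].
In Python, from station import bot, optics gives the robot as it stands.
- The arm moves only by the tool drive_tool, never from a script. Its argument "deltas" is a list of rows, each an object with "gripper": the closure in counts, from 0 (fully open) to 255 (shut); "offset": the shift along the tool's x, y, z in units of 1000 mm (1.0 is 1000 mm), a list of three; "angular": the turn, a rotation vector about the tool's x, y, z in units of 45 degrees (1.0 is 45 degrees), a list of three. In form: [{"gripper": gripper, "offset": [dx, dy, dz], "angular": [rx, ry, rz]}, ...]. A call has 1 to 5 rows; each row is the pose to reach, as a shift and turn from the pose commanded when the call began, along the tool's axes at that moment; what a row does not reach only later rows make up. A row lasts 1/10 s, in which the tool goes at most 50 mm and 8.59 degrees, less where a joint would pass 70% of its speed; a pose out of reach is approached as far as the arm can. A call with a number of a shift or a turn outside -1 to 1 is refused whole. A call with a gripper value outside its range is refused whole. The fingers move at their own pace and stop on an object; "grip_force" is the grip in N (left out, the last holds). Time passes only in rows, so rows that repeat a pose let the fingers close. It gives the time, the measured TCP pose, the force, the opening and the grip force at its end, in the units of the state.
- bot.get_obs(): the state, without advancing time (a new reading comes with each control period).
- optics.read_camera(name): name is "side" or "top" or "wrist"; returns the picture (420x560x3 uint8, blue, green, red); there is no depth.
- optics.camera_model(name): a dict with "fx", "fy", "cx", "cy" (pixels), "cam_to_world" (4x4, takes a point from camera to world coordinates). Camera axes: x right, y up, looking along -z (the intrinsics and any distortion apply to the point x, -y, -z); pixel columns grow to the right and rows downward; lengths in m; the calibration is good to about 2 mm. The wrist camera is an equidistant fisheye: a pixel r from the principal point sees the ray r / f radians off the axis. A picture is of the moment at which its call begins: read the wrist's pose just before it. camera_model takes no time and is no camera call; for the wrist camera it gives the pose at the moment of the call.
- bot.hand_in(): hands the job in; it is judged then, once.
The state is a dict: "t": time; "q": joint angles; "joint_vel": joint speeds; "joint_torque": joint torques, N m; "eef_pos": TCP position; "tool_rot": TCP orientation; "contact_force": force on the tool from outside, world axes, zero at the start; "torque": the same for the moment, N m; "gripper_width": opening from 0.0 (shut) to 1.0 (fully open); "grasp_force": force on a finger pad.
Only numpy, scipy, OpenCV 4.12 (cv2) and the standard library are available. Lean on these libraries where they do the work, as an engineer would, in place of code of your own. Each camera call takes 0.05 s, during which the arm holds its last target. There are 200 camera calls.

## Task

Take the yellow T-handled stylus from its rest and run its ball tip slowly and lightly along the seam of the light base, from the green pad round the corner to the red pad, so that all eight leaves fold flat; only the stylus may touch the leaves. Then turn the red quarter-turn lock clockwise until it drops into its locked position, with the stylus back lying in its rest when you finish. Leave the bottle, the dish and the jar where they stand.

Things in the scene. Friction and masses are not known exactly. Their poses are not given: they have to be found in the camera images.
- light_base: fixed cream light base, 190 mm (its x) by 260 mm (its y) by 30 mm high, origin under its centre, z up. On it a glowing white diffuser plate 111 x 111 mm, top at 35 mm. Along the plate's +y edge, then its +x edge, runs the L-shaped seam: a straight channel 18 mm wide, floor at 30 mm, between the plate and a grey lip (top at 36 mm), with eight hinged blue and orange leaves in it
- seam_start (a point): centre of the green start pad's top face (31 mm above the table), base frame (-64, 100) mm. Each leaf is hinged at its end nearer this pad along the seam, so a round tip coming from here rides onto it as on a ramp and folds it; coming the other way it catches under it
- seam_corner (a point): centre of the grey corner pad, on its top face (31 mm above the table), where the seam turns a right angle; in the base's frame at (65, 100) mm
- seam_end (a point): centre of the red end pad, on its top face (31 mm above the table); in the base's frame at (65, -24) mm
- leaf1 (a joint): hinge angle of leaf 1 (left leg, hinge line 14 mm along the leg's centre line from seam_start): 0 = folded flat, its top level with the pads (31 mm above the table); found at 0.17 to 0.25, far end raised some 5 mm. Rigid, 25 mm long, 12 wide, 3 thick; folds under 1 to 3 N, stays put by friction
- leaf2 (a joint): hinge angle of leaf 2 (left leg, hinge line 40 mm along the leg's centre line from seam_start): 0 = folded flat, its top level with the pads (31 mm above the table); found at 0.17 to 0.25, far end raised some 5 mm. Rigid, 25 mm long, 12 wide, 3 thick; folds under 1 to 3 N, stays put by friction
- leaf3 (a joint): hinge angle of leaf 3 (left leg, hinge line 66 mm along the leg's centre line from seam_start): 0 = folded flat, its top level with the pads (31 mm above the table); found at 0.17 to 0.25, far end raised some 5 mm. Rigid, 25 mm long, 12 wide, 3 thick; folds under 1 to 3 N, stays put by friction
- leaf4 (a joint): hinge angle of leaf 4 (left leg, hinge line 92 mm along the leg's centre line from seam_start): 0 = folded flat, its top level with the pads (31 mm above the table); found at 0.17 to 0.25, far end raised some 5 mm. Rigid, 25 mm long, 12 wide, 3 thick; folds under 1 to 3 N, stays put by friction
- leaf5 (a joint): hinge angle of leaf 5 (far leg, hinge line 11 mm along the leg's centre line from seam_corner): 0 = folded flat, its top level with the pads (31 mm above the table); found at 0.17 to 0.25, far end raised some 5 mm. Rigid, 25 mm long, 12 wide, 3 thick; folds under 1 to 3 N, stays put by friction
- leaf6 (a joint): hinge angle of leaf 6 (far leg, hinge line 37 mm along the leg's centre line from seam_corner): 0 = folded flat, its top level with the pads (31 mm above the table); found at 0.17 to 0.25, far end raised some 5 mm. Rigid, 25 mm long, 12 wide, 3 thick; folds under 1 to 3 N, stays put by friction
- leaf7 (a joint): hinge angle of leaf 7 (far leg, hinge line 63 mm along the leg's centre line from seam_corner): 0 = folded flat, its top level with the pads (31 mm above the table); found at 0.17 to 0.25, far end raised some 5 mm. Rigid, 25 mm long, 12 wide, 3 thick; folds under 1 to 3 N, stays put by friction
- leaf8 (a joint): hinge angle of leaf 8 (far leg, hinge line 89 mm along the leg's centre line from seam_corner): 0 = folded flat, its top level with the pads (31 mm above the table); found at 0.17 to 0.25, far end raised some 5 mm. Rigid, 25 mm long, 12 wide, 3 thick; folds under 1 to 3 N, stays put by friction
- lock (a joint): angle of the quarter-turn lock: grows clockwise seen from above; 0 = wing along the base's y (open), 1.571 = wing along the base's x (locked, hard stop). It takes 0.02 to 0.05 N m to turn and stays where it is left; at about 1.4 to 1.5 its foot falls off a ledge and it drops home and resists turning back
- lock_drop (a joint): how far the lock has dropped, m: 0 while it turns, 0.003 in its detent. A spring pushes it down with about 3 N; a tight grip may hold it up until let go
- lock_wing (a point): centre of the lock's red wing grip, on the turning axis, 61 mm above the table (58 mm when dropped); in the base's frame at (-20, -85) mm. The wing is an upright bar 66 mm long, 14 mm thick, 22 mm high (11 mm above and below this point); nothing stands near it but the flat base
- stylus: T-handled stylus, 140 g: a yellow bar 116 mm long (its x), 16 mm wide (its y) and 20 mm high; origin at the centre of the bar's underside, z up. A steel shaft (9 mm thick, below a black collar 14 mm thick and 12 mm long) goes straight down from the bar's middle to a ball tip of 5 mm radius. Its bar lies on the rest; grip it across the middle, from above
- stylus_tip (a point): lowest point of the stylus' ball tip, 62 mm below the bar's underside
- rest: fixed stylus rest, origin under its centre, z up: a foot 130 x 70 x 8 mm with two grey posts (centres 42 mm either side along its x, each 16 mm along x by 34 mm along y) whose tops at 83 mm carry the bar; cheeks 10 mm higher, 24 mm apart, flank the bar on each post
- rest_seat (a point): midway between the post tops, 83 mm above the table: the stylus' origin lies here when it is in the rest, its x along the rest's x (either way round)
- vial_rack: fixed cardboard tray 150 x 110 mm of capped amber vials, 86 mm tall, origin under its centre; it stands in the other of the two side places, where the rest is not. Leave alone
- wash_bottle: loose white bottle 66 mm wide, 170 mm tall, origin under its centre; leave alone
- dish: loose clear shallow dish 90 mm wide, 18 mm high, origin under its centre; leave alone
- media_jar: loose amber jar, blue cap, 72 mm wide, 90 mm tall, origin under its centre; leave alone
Things that resemble listed ones, but are neither listed nor needed, are in the scene too. Leave any purple or turquoise look-alike of the rest alone.

How it is judged:
By the outcome, as a careful person would: the job done as asked, in the order asked, and still so for the second after the job is handed in, with the robot touching nothing.
It also fails if it takes over 69 s, if anything falls off the work surface, if the arm or the gripper's body presses on something with over 40 N, if the wrist force passes 120 N, or if a joint passes its speed limit or range.

## Working session

There is one attempt and no reset: what is moved stays moved. The work goes in short steps, Python scripts to look and compute and a tool call to move; the robot and the scene stay as the last step left them, time stands still between calls to the robot, and variables do not carry over. Pictures are saved under pics/ and viewed, at most 11 in all, crops included, and the job is handed in when it is done.

Besides the shell and the picture viewer there is one more tool, called after "Emit:" as a command line: name --argument value ..., lists and objects as JSON in quotes. drive_tool: Moves the arm, as the interface text tells. Its arguments: {"type":"object","properties":{"deltas":{"type":"array"},"grip_force":{"type":"number"}},"required":["deltas"]}

```bash
ls; mkdir -p pics
python3 - <<'E'
from station import bot, optics
import cv2,numpy as np
o=bot.get_obs();print(o)
for n in ("side","top","wrist"):
    m=optics.camera_model(n);print(n,{k:(np.round(v,4).tolist()) for k,v in m.items()})
    cv2.imwrite(f"pics/{n}0.png",optics.read_camera(n))
a=cv2.imread("pics/top0.png");cv2.imwrite("pics/t0.png",cv2.resize(a,(800,600),interpolation=cv2.INTER_CUBIC))
a=cv2.imread("pics/side0.png");cv2.imwrite("pics/s0.png",cv2.resize(a,(800,600),interpolation=cv2.INTER_CUBIC))
E
```

```text
pics
{'t': 0.0, 'q': array([-1.35107498,  0.47777819,  0.02233681,  1.55648601, -0.01152713,
        1.10929243, -0.08311237]), 'joint_vel': array([ 0.00022479,  0.00204352, -0.00035267, -0.00034935, -0.00082279,
       -0.00125387, -0.00142921]), 'joint_torque': array([-8.88783998e-04, -5.96460235e+01,  1.60761025e+00, -2.81203169e+01,
        1.25549655e-02,  9.31901392e-03,  2.87253170e-05]), 'eef_pos': array([0.21718296, 0.6386039 , 0.30292563]), 'tool_rot': array([-9.48998244e-05,  1.63177943e-01,  9.86596227e-01, -9.13207501e-04]), 'contact_force': array([ 0.74495061, -0.21302508, -1.01137226]), 'torque': array([ 0.03557101, -0.00994675,  0.06007583]), 'grasp_force': 0.0, 'gripper_width': 0.9925755829604784}
side {'fx': 400.0764, 'fy': 400.0764, 'cx': 278.2576, 'cy': 213.205, 'cam_to_world': [[0.9958, 0.0476, -0.078, 0.4273], [-0.0911, 0.5861, -0.8051, -0.9398], [0.0073, 0.8088, 0.588, 0.8181], [0.0, 0.0, 0.0, 1.0]]}
top {'fx': 539.9594, 'fy': 539.9594, 'cx': 286.6194, 'cy': 199.7787, 'cam_to_world': [[0.0005, 0.9798, -0.2, 0.1582], [-1.0, 0.0014, 0.0041, 0.0578], [0.0043, 0.2, 0.9798, 1.7497], [0.0, 0.0, 0.0, 1.0]]}
wrist {'fx': 325.1923, 'fy': 325.1923, 'cx': 278.7253, 'cy': 204.2169, 'cam_to_world': [[0.3218, -0.9003, -0.2932, 0.1417], [0.9468, 0.3052, 0.1019, 0.6643], [-0.0022, -0.3104, 0.9506, 0.3742], [0.0, 0.0, 0.0, 1.0]]}
```

View pics/t0.png

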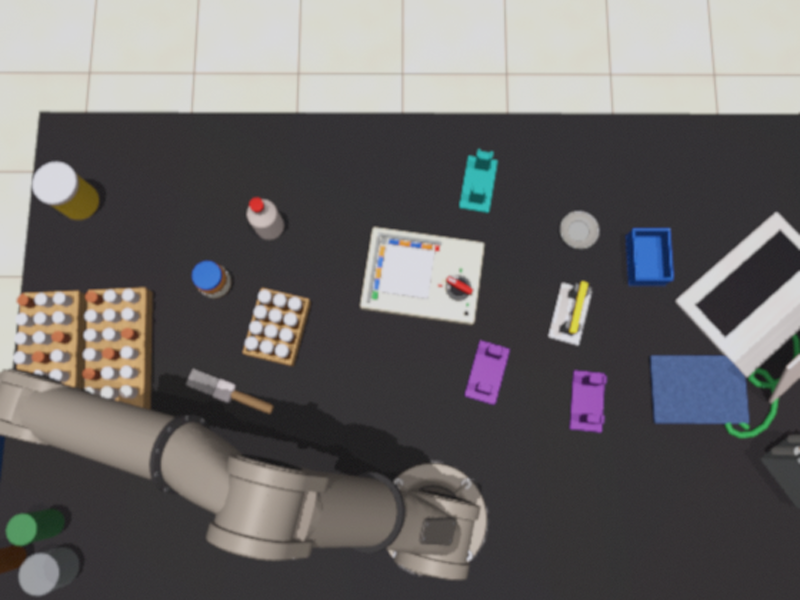

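View pics/s0.png

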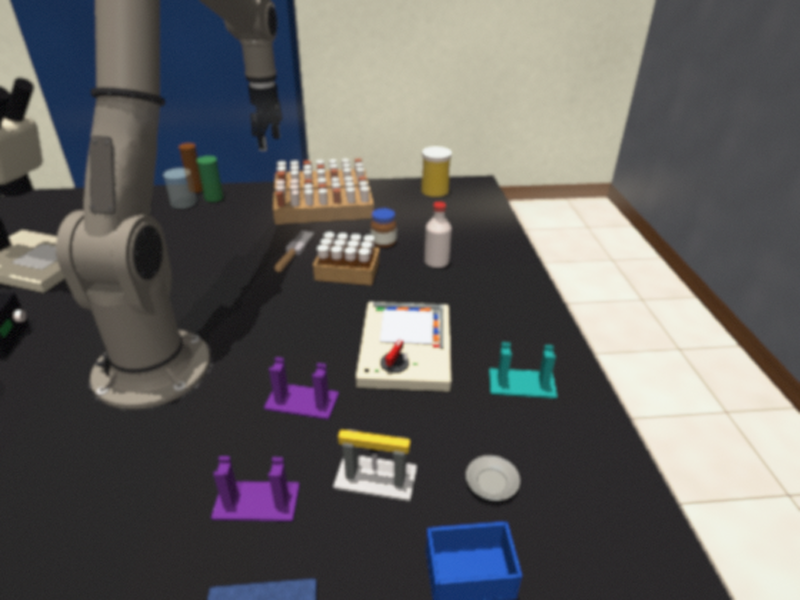

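Top view (800x600 scale): the light base is at (423,275), green pad (375,295), corner (382,240), red end pad (437,247) and red lock wing (458,287). The yellow stylus bar lies on a white/grey rest at (577,308).

The decoys are the purple racks at (488,372) and (588,400), and the turquoise one at (479,182). The yellow jar at (66,190) isn't a stylus either. I choose the yellow bar at (577,308).

```bash
cat > h.py <<'E'
from station import bot, optics
import cv2,numpy as np
from scipy.spatial.transform import Rotation as R
def ray(m,u,v,fish=False):
    x=(u-m["cx"])/m["fx"];y=(v-m["cy"])/m["fy"]
    if fish:
        r=np.hypot(x,y);d=np.array([x/r*np.sin(r),-y/r*np.sin(r),-np.cos(r)]) if r>1e-9 else np.array([0,0,-1.])
    else: d=np.array([x,-y,-1.])
    T=np.array(m["cam_to_world"]);return T[:3,3],T[:3,:3]@d
def onz(m,u,v,z,fish=False):
    o,d=ray(m,u,v,fish);return o+d*(z-o[2])/d[2]
def blobs(img,lo,hi,amin=4):
    h=cv2.cvtColor(img,cv2.COLOR_BGR2HSV);k=cv2.inRange(h,np.array(lo),np.array(hi))
    n,l,s,c=cv2.connectedComponentsWithStats(k)
    return [(c[i],s[i],np.argwhere(l==i)[:,::-1].astype(np.float32)) for i in range(1,n) if s[i][4]>=amin]
def axis(P):  # angle of long axis of Nx2 points, deg, and min-area-rect
    (c,wh,a)=cv2.minAreaRect(P.astype(np.float32));b=cv2.boxPoints((c,wh,a));e=[b[1]-b[0],b[2]-b[1]];e=max(e,key=np.linalg.norm)
    return np.array(c),sorted(wh),np.degrees(np.arctan2(e[1],e[0]))
def tool():
    o=bot.get_obs();q=o["tool_rot"];return o["eef_pos"],R.from_quat([q[1],q[2],q[3],q[0]])
def pr(m,P,fish=False):
    T=np.array(m["cam_to_world"]);p=T[:3,:3].T@(np.array(P)-T[:3,3]);x,y,z=p[0],-p[1],-p[2]
    if fish:
        r=np.hypot(x,y);k=np.arctan2(r,z)/r;return m["cx"]+m["fx"]*x*k,m["cy"]+m["fy"]*y*k
    return m["cx"]+m["fx"]*x/z,m["cy"]+m["fy"]*y/z
E
python3 - <<'E'
from h import *
cv2.setNumThreads(1)
m=optics.camera_model("top");im=cv2.imread("pics/top0.png")
ms=optics.camera_model("side")
for nm,lo,hi,z in (("yellow",(22,120,90),(34,255,255),.103),("green",(45,90,60),(80,255,255),.031),("red",(0,150,90),(6,255,255),.072),("red",(172,150,90),(180,255,255),.072)):
    for c,s,P in blobs(im,lo,hi):
        if not(230<c[0]<460 and 130<c[1]<270):continue
        W=np.array([onz(m,u,v,z)[:2] for u,v in P])
        print(nm,c.round(1),s[4],"w",onz(m,*c,z).round(4),"z31",onz(m,*c,.031).round(4)[:2],axis(W))
k=cv2.inRange(cv2.cvtColor(im,cv2.COLOR_BGR2HSV),(0,0,110),(179,60,255))
k=cv2.morphologyEx(k,cv2.MORPH_CLOSE,np.ones((15,15)))
for c in cv2.findContours(k,0,2)[0]:
    if cv2.contourArea(c)>700:
        P=c[:,0].astype(float);W=np.array([onz(m,u,v,.03)[:2] for u,v in P]);print("white",P.mean(0).round(),axis(W))
a=cv2.resize(im[140:250,230:430],None,fx=4,fy=4,interpolation=cv2.INTER_CUBIC);cv2.imwrite("pics/c1.png",a)
E
```

```text
yellow [404.4 214.2] 199 w [ 0.4493 -0.3142  0.103 ] z31 [ 0.462  -0.3305] (array([ 0.44807467, -0.31415612]), [0.019088823348283768, 0.1209574043750763], np.float32(-15.34177))
green [262.  206.5] 12 w [0.4868 0.1302 0.031 ] z31 [0.4868 0.1302] (array([0.48679748, 0.13022599]), [0.006481763441115618, 0.00994629506021738], np.float32(0.5322053))
red [305.5 173.5] 4 w [ 0.5868 -0.0098  0.072 ] z31 [ 0.5972 -0.0114] (array([ 0.58676881, -0.00979031]), [0.0032045303378254175, 0.0033279210329055786], np.float32(-0.35929972))
red [323.2 200.6] 69 w [ 0.4984 -0.0653  0.072 ] z31 [ 0.5067 -0.0683] (array([ 0.5002864 , -0.06344461]), [0.018093062564730644, 0.04788193106651306], np.float32(59.661274))
white [ 27. 400.] (array([-0.11638078,  0.83394986]), [0.08257972449064255, 0.09137561172246933], np.float32(-0.015472937))
white [191. 228.] (array([0.42410767, 0.35827646]), [0.10405726730823517, 0.1418703943490982], np.float32(-13.483476))
white [398. 221.] (array([ 0.4478879, -0.311914 ]), [0.07343198359012604, 0.1367320418357849], np.float32(-16.24659))
white [294. 193.] (array([0.53515005, 0.02196768]), [0.19554392993450165, 0.2638944983482361], np.float32(81.683464))
white [522. 218.] (array([ 0.46533716, -0.78445929]), [0.32121020555496216, 0.34713810682296753], np.float32(-49.88749))
white [170. 306.] (array([0.55166823, 0.07126379]), [1.349088430404663, 1.9653215408325195], np.float32(-89.81445))
```

View pics/c1.png

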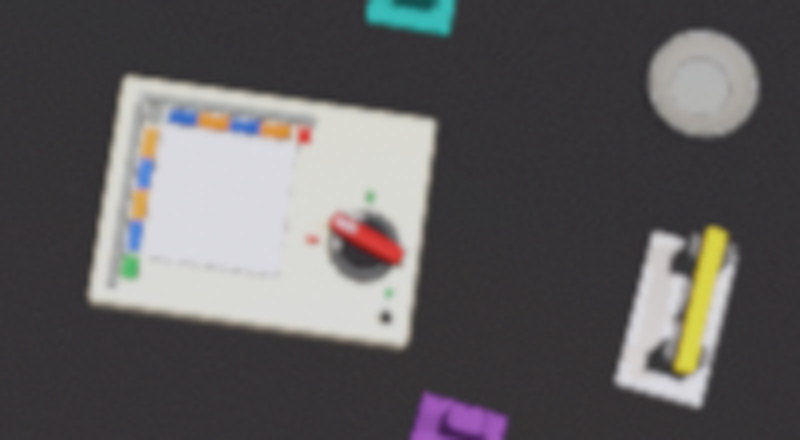

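The measured base pose is centre (0.535, 0.022), yaw -8.3°. Both pads predicted from it match to 1 mm. The stylus is at (0.449, -0.314) with axis about -15.5°, on the white foot, and both sizes match. Moving now.

Emit:
drive_tool --deltas '[{"gripper": 0,"offset": [-0.036,-0.018,0],"angular": [0,0,0]},{"gripper": 0,"offset": [-0.072,-0.036,0],"angular": [0,0,0]},{"gripper": 0,"offset": [-0.108,-0.055,0],"angular": [0,0,0]},{"gripper": 0,"offset": [-0.144,-0.073,0],"angular": [0,0,0]},{"gripper": 0,"offset": [-0.18,-0.091,0],"angular": [0,0,0]}]' --grip_force 60

```text
t: 0.65
eef_pos: [0.3593, 0.4935, 0.3037]
tool_rot: [-0.0, 0.163, 0.987, -0.0]
contact_force: [0.4, 0.4, -0.2]
gripper_width: 1.0
grasp_force: 0.0
```

Emit:
drive_tool --deltas '[{"gripper": 0,"offset": [-0.036,-0.018,0],"angular": [0,0,0]},{"gripper": 0,"offset": [-0.072,-0.036,0],"angular": [0,0,0]},{"gripper": 0,"offset": [-0.108,-0.055,0],"angular": [0,0,0]},{"gripper": 0,"offset": [-0.144,-0.073,0],"angular": [0,0,0]},{"gripper": 0,"offset": [-0.18,-0.091,0],"angular": [0,0,0]}]'

```text
t: 1.15
eef_pos: [0.5004, 0.3494, 0.3038]
tool_rot: [-0.0, 0.163, 0.987, -0.0]
contact_force: [-0.2, 0.9, 0.8]
gripper_width: 1.001
grasp_force: 0.0
```

Emit:
drive_tool --deltas '[{"gripper": 0,"offset": [-0.018,-0.036,0],"angular": [0,0,0]},{"gripper": 0,"offset": [-0.036,-0.073,0],"angular": [0,0,0]},{"gripper": 0,"offset": [-0.054,-0.109,0],"angular": [0,0,0]},{"gripper": 0,"offset": [-0.072,-0.145,0],"angular": [0,0,0]},{"gripper": 0,"offset": [-0.088,-0.181,0],"angular": [0,0,0]}]'

```text
t: 1.65
eef_pos: [0.5246, 0.1493, 0.3038]
tool_rot: [-0.0, 0.163, 0.987, -0.0]
contact_force: [1.1, -0.4, -0.4]
gripper_width: 1.002
grasp_force: 0.0
```

Emit:
drive_tool --deltas '[{"gripper": 0,"offset": [-0.018,-0.036,0],"angular": [0,0,0]},{"gripper": 0,"offset": [-0.036,-0.073,0],"angular": [0,0,0]},{"gripper": 0,"offset": [-0.054,-0.109,0],"angular": [0,0,0]},{"gripper": 0,"offset": [-0.072,-0.145,0],"angular": [0,0,0]},{"gripper": 0,"offset": [-0.088,-0.181,0],"angular": [0,0,0]}]'

```text
t: 2.15
eef_pos: [0.5496, -0.0502, 0.3039]
tool_rot: [0.0, 0.163, 0.987, 0.0]
contact_force: [0.4, 0.8, 0.3]
gripper_width: 0.999
grasp_force: 0.0
```

```bash
cat > w.py <<'E'
from h import *
import sys
m=optics.camera_model("wrist");im=optics.read_camera("wrist");cv2.imwrite(f"pics/{sys.argv[1]}.png",im)
for nm,lo,hi,z in (("yellow",(22,120,90),(34,255,255),.103),("green",(45,90,60),(80,255,255),.031),("red",(0,150,90),(6,255,255),.072),("red",(172,150,90),(180,255,255),.072)):
    for c,s,P in blobs(im,lo,hi,25):
        W=np.array([onz(m,u,v,z,True)[:2] for u,v in P])
        a=axis(W);print(nm,c.round(1),s[4],"w",onz(m,*c,z,True).round(4)[:2],"z31",onz(m,*c,.031,True).round(4)[:2],a[0].round(4),np.round(a[1],3),round(float(a[2]),1))
E
python3 w.py w1
```

```text
yellow [ 24.7 186.3] 1809 w [ 0.4491 -0.3099] z31 [ 0.4425 -0.3854] [ 0.4515 -0.3114] [0.033 0.117] -15.7
green [415.7  76.2] 176 w [0.4888 0.1286] z31 [0.4888 0.1286] [0.4888 0.1286] [0.013 0.019] -7.0
green [226.4 114. ] 25 w [ 0.4678 -0.081 ] z31 [ 0.4678 -0.081 ] [ 0.4679 -0.0809] [0.004 0.005] 69.5
green [263.4 179.1] 25 w [ 0.5477 -0.0675] z31 [ 0.5477 -0.0675] [ 0.5476 -0.0674] [0.003 0.007] -19.4
red [249.1 144.8] 807 w [ 0.5032 -0.0641] z31 [ 0.5071 -0.0695] [ 0.5054 -0.061 ] [0.015 0.063] 59.7
red [324.7 206.7] 64 w [ 0.5847 -0.0145] z31 [ 0.5997 -0.0131] [ 0.5844 -0.0146] [0.008 0.009] -8.9
```

View pics/w1.png

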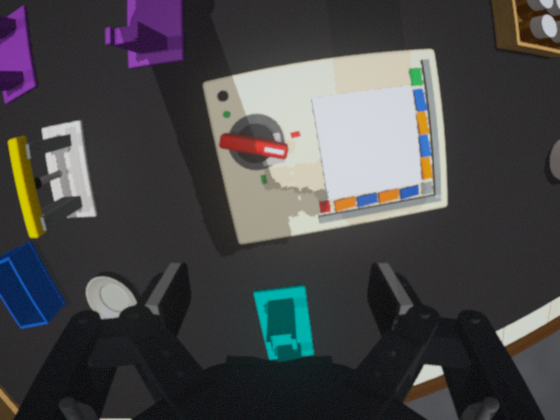

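Emit:
drive_tool --deltas '[{"gripper": 0,"offset": [0.002,-0.03,0],"angular": [0,0,0]},{"gripper": 0,"offset": [0.004,-0.06,0],"angular": [0,0,0]},{"gripper": 0,"offset": [0.006,-0.09,0.007],"angular": [0,0,0]},{"gripper": 0,"offset": [0.008,-0.115,0.014],"angular": [0,0,0]},{"gripper": 0,"offset": [0.01,-0.14,0.02],"angular": [0,0,0]}]'

```text
t: 2.7
eef_pos: [0.4943, -0.1786, 0.2835]
tool_rot: [-0.0, 0.163, 0.987, 0.0]
contact_force: [0.3, -0.6, -0.6]
gripper_width: 1.001
grasp_force: 0.0
```

Emit:
drive_tool --deltas '[{"gripper": 0,"offset": [0,-0.03,0.005],"angular": [0,0,-0.02]},{"gripper": 0,"offset": [0,-0.06,0.01],"angular": [0,0,-0.04]},{"gripper": 0,"offset": [0,-0.09,0.015],"angular": [0,0,-0.06]},{"gripper": 0,"offset": [0,-0.115,0.02],"angular": [0,0,-0.073]},{"gripper": 0,"offset": [0,-0.141,0.02],"angular": [0,0,-0.073]}]'

```text
t: 3.2
eef_pos: [0.4489, -0.3118, 0.2631]
tool_rot: [-0.001, 0.135, 0.991, 0.0]
contact_force: [0.4, -0.3, -0.9]
gripper_width: 1.001
grasp_force: 0.0
```

Emit:
drive_tool --deltas '[{"gripper": 0,"offset": [0,0,0],"angular": [0,0,0]},{"gripper": 0,"offset": [0,0,0],"angular": [0,0,0]}]'

```text
t: 3.4
eef_pos: [0.4495, -0.3114, 0.2637]
tool_rot: [-0.0, 0.135, 0.991, 0.0]
contact_force: [0.1, 0.7, -0.3]
gripper_width: 0.999
grasp_force: 0.0
```

```bash
python3 w.py w2
```

```text
yellow [270.8 204.9] 2982 w [ 0.4443 -0.3164] z31 [ 0.4666 -0.3246] [ 0.4493 -0.3181] [0.016 0.117] -15.4
red [518.1 184.2] 462 w [ 0.5001 -0.0716] z31 [ 0.52   -0.0375] [ 0.5026 -0.0673] [0.014 0.072] 60.1
red [530.6 236.8] 39 w [ 0.5683 -0.0505] z31 [ 0.5989 -0.0131] [ 0.5684 -0.0503] [0.008 0.01 ] -8.1
```

View pics/w2.png

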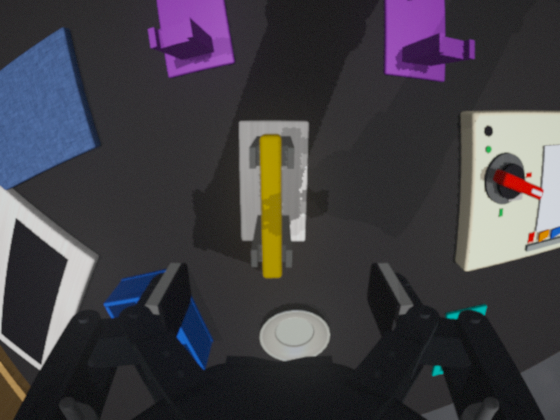

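w2 (560x420): the yellow bar is centred at (271,205) on the white-foot rest, measured 16 x 117 mm at -15.4°, which matches the stylus. Purple racks stand at (195,40) and (418,40), and the lock at (515,184). The choice is confirmed, so I descend and grip.

Emit:
drive_tool --deltas '[{"gripper": 0,"offset": [-0.001,-0.005,0.03],"angular": [0,0,0]},{"gripper": 0,"offset": [-0.001,-0.005,0.06],"angular": [0,0,0]},{"gripper": 0,"offset": [-0.001,-0.005,0.085],"angular": [0,0,0]},{"gripper": 0,"offset": [-0.001,-0.005,0.105],"angular": [0,0,0]},{"gripper": 0,"offset": [-0.001,-0.005,0.115],"angular": [0,0,0]}]'

```text
t: 3.95
eef_pos: [0.4494, -0.3145, 0.1471]
tool_rot: [-0.001, 0.134, 0.991, 0.001]
contact_force: [0.1, -0.6, 0.3]
gripper_width: 1.003
grasp_force: 0.0
```

Emit:
drive_tool --deltas '[{"gripper": 120,"offset": [0,0,0],"angular": [0,0,0]},{"gripper": 160,"offset": [0,0,0],"angular": [0,0,0]},{"gripper": 190,"offset": [0,0,0],"angular": [0,0,0]},{"gripper": 255,"offset": [0,0,0],"angular": [0,0,0]},{"gripper": 255,"offset": [0,0,0],"angular": [0,0,0]}]'

```text
t: 4.45
eef_pos: [0.4498, -0.3167, 0.1498]
tool_rot: [0.001, 0.135, 0.991, -0.0]
contact_force: [0.0, -0.0, 0.4]
gripper_width: 0.174
grasp_force: 58.5
```

Emit:
drive_tool --deltas '[{"gripper": 255,"offset": [0,0,0],"angular": [0,0,0]},{"gripper": 255,"offset": [0,0,0],"angular": [0,0,0]},{"gripper": 255,"offset": [0,0,0],"angular": [0,0,0]}]'

```text
t: 4.75
eef_pos: [0.4498, -0.3167, 0.1498]
tool_rot: [0.001, 0.135, 0.991, -0.0]
contact_force: [-0.7, 0.5, 6.0]
gripper_width: 0.172
grasp_force: 59.2
```

```bash
python3 w.py w3; python3 -c "
from station import bot;o=bot.get_obs();print(o)"
```

```text
yellow [278.9 254.7] 7720 w [ 0.4308 -0.3116] z31 [ 0.4662 -0.3214] [ 0.4411 -0.3146] [0.016 0.102] -15.4
{'t': 4.8, 'q': array([ 0.22214523,  0.49512076,  0.35581622,  2.00127059, -0.26453855,
        0.68754956,  2.04447609]), 'joint_vel': array([ 0.00037073, -0.00068352,  0.00037847,  0.00087854, -0.00012332,
        0.0020366 , -0.00035801]), 'joint_torque': array([ 1.59481717e-01, -4.61626768e+01,  5.68346813e+00, -1.82735324e+01,
        2.78038101e-02, -3.82511448e-01, -4.64857643e-03]), 'eef_pos': array([ 0.44976995, -0.31672174,  0.14983606]), 'tool_rot': array([ 7.68732760e-04,  1.34898259e-01,  9.90859152e-01, -9.60949042e-05]), 'contact_force': array([-0.11782495,  1.10689982,  5.85431915]), 'torque': array([0.18062051, 0.16663168, 0.03954144]), 'grasp_force': 59.167574644088745, 'gripper_width': 0.17459468927146457}
```

Emit:
drive_tool --deltas '[{"gripper": 255,"offset": [0,0,-0.01],"angular": [0,0,0]},{"gripper": 255,"offset": [0,0,-0.025],"angular": [0,0,0]},{"gripper": 255,"offset": [0,0,-0.05],"angular": [0,0,0]},{"gripper": 255,"offset": [0,0,-0.075],"angular": [0,0,0]},{"gripper": 255,"offset": [0,0,-0.09],"angular": [0,0,0]}]'

```text
t: 5.3
eef_pos: [0.4495, -0.3168, 0.2411]
tool_rot: [0.001, 0.135, 0.991, -0.0]
contact_force: [-0.1, -0.5, -1.1]
gripper_width: 0.173
grasp_force: 58.5
```

Emit:
drive_tool --deltas '[{"gripper": 255,"offset": [0.003,0.017,0],"angular": [0,0,0]},{"gripper": 255,"offset": [0.008,0.044,0],"angular": [0,0,0]},{"gripper": 255,"offset": [0.014,0.076,0],"angular": [0,0,0]},{"gripper": 255,"offset": [0.021,0.108,0],"angular": [0,0,0]},{"gripper": 255,"offset": [0.026,0.14,0],"angular": [0,0,0]}]'

```text
t: 5.8
eef_pos: [0.4611, -0.1734, 0.2393]
tool_rot: [-0.0, 0.135, 0.991, 0.0]
contact_force: [0.8, -0.4, -1.8]
gripper_width: 0.176
grasp_force: 58.6
```

Emit:
drive_tool --deltas '[{"gripper": 255,"offset": [0.006,0.032,0],"angular": [0,0,0]},{"gripper": 255,"offset": [0.012,0.064,0],"angular": [0,0,0]},{"gripper": 255,"offset": [0.018,0.096,0],"angular": [0,0,0]},{"gripper": 255,"offset": [0.024,0.128,0],"angular": [0,0,0]},{"gripper": 255,"offset": [0.03,0.16,0],"angular": [0,0,0]}]'

```text
t: 6.3
eef_pos: [0.4752, -0.0112, 0.2394]
tool_rot: [0.0, 0.135, 0.991, 0.0]
contact_force: [1.3, -0.1, -1.7]
gripper_width: 0.171
grasp_force: 58.6
```

Emit:
drive_tool --deltas '[{"gripper": 255,"offset": [0.006,0.032,0],"angular": [0,0,0]},{"gripper": 255,"offset": [0.012,0.064,0],"angular": [0,0,0]},{"gripper": 255,"offset": [0.018,0.094,0],"angular": [0,0,0]},{"gripper": 255,"offset": [0.024,0.12,0],"angular": [0,0,0]},{"gripper": 255,"offset": [0.027,0.14,0],"angular": [0,0,0]}]'

```text
t: 6.8
eef_pos: [0.4865, 0.1316, 0.2393]
tool_rot: [-0.0, 0.134, 0.991, 0.0]
contact_force: [-0.1, -0.5, -1.6]
gripper_width: 0.176
grasp_force: 58.6
```

Emit:
drive_tool --deltas '[{"gripper": 255,"offset": [0,0,0.02],"angular": [0,0,0]},{"gripper": 255,"offset": [0,0,0.04],"angular": [0,0,0]},{"gripper": 255,"offset": [0,0,0.055],"angular": [0,0,0]},{"gripper": 255,"offset": [0,0,0.06],"angular": [0,0,0]},{"gripper": 255,"offset": [0,0,0.06],"angular": [0,0,0]}]'

```text
t: 7.3
eef_pos: [0.4866, 0.1295, 0.1787]
tool_rot: [-0.0, 0.135, 0.991, -0.0]
contact_force: [-0.6, -0.7, -1.8]
gripper_width: 0.171
grasp_force: 58.6
```

```bash
python3 w.py w4
python3 - <<'E'
from h import *
p,r=tool();print(p,r.as_matrix().round(3).tolist())
m=optics.camera_model("wrist");print("tip proj",pr(m,p+r.apply([0,0,.1288]),True),"pad",pr(m,[.4875,.1295,.031],True))
ms=optics.camera_model("side");im=optics.read_camera("side");cv2.imwrite("pics/s4.png",im)
tp=pr(ms,p+r.apply([0,0,.1288]));print("side tip",tp)
u,v=map(int,tp);a=cv2.resize(im[v-40:v+35,u-50:u+50],None,fx=4,fy=4,interpolation=cv2.INTER_CUBIC)
w=cv2.imread("pics/w4.png");b=np.zeros((600,800,3),np.uint8);b[:420,:]=0
b[:300,:400]=a;b[:420,400:800]=w[:420,80:480];cv2.imwrite("pics/v4.png",b)
E
```

```text
yellow [278.7 253.3] 7545 w [0.4808 0.1308] z31 [0.5156 0.121 ] [0.494  0.1271] [0.02  0.126] -15.3
green [ 50.9 253.2] 31 w [ 0.4681 -0.0825] z31 [ 0.4681 -0.0825] [ 0.4679 -0.0825] [0.006 0.007] 78.8
red [ 66.2 302.9] 1533 w [ 0.5    -0.0507] z31 [ 0.5208 -0.0971] [ 0.5006 -0.0533] [0.03  0.074] 61.4
red [120.6 284.7] 33 w [0.4932 0.0118] z31 [ 0.5124 -0.0202] [0.4935 0.0118] [0.003 0.007] 79.6
[0.48704151 0.12960679 0.17933476] [[-0.964, 0.268, 0.0], [0.268, 0.964, -0.0], [-0.0, -0.0, -1.0]]
tip proj (np.float64(279.09167039789264), np.float64(225.10766475309077)) pad (np.float64(279.11067343767115), np.float64(215.60316200498906))
side tip (np.float64(265.0320434173402), np.float64(210.53252030249942))
```

View pics/v4.png

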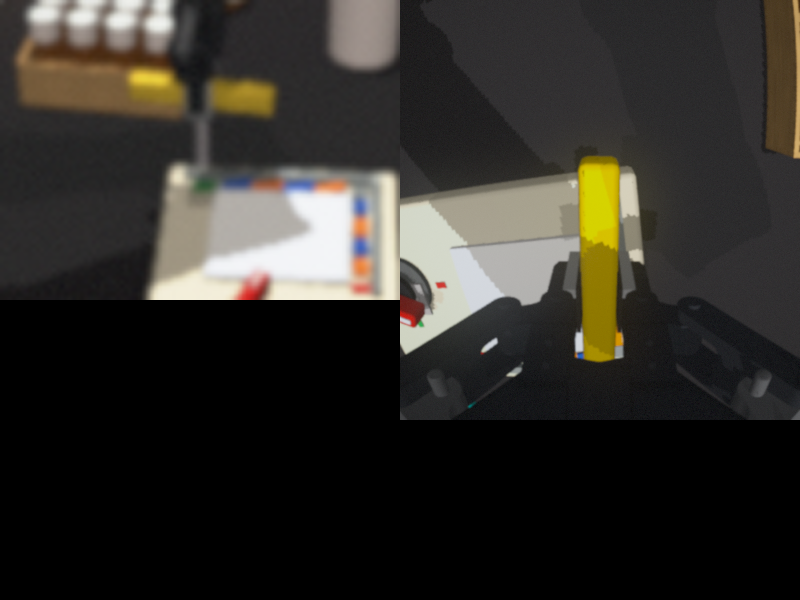

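v4 (side crop left, wrist right): the shaft hangs vertically at crop x=203, directly above the green pad (205,183). The bar is held squarely in the fingers. Lowering to feel for the pad.

Emit:
drive_tool --deltas '[{"gripper": 255,"offset": [0,-0.001,0.006],"angular": [0,0,0]},{"gripper": 255,"offset": [0,-0.001,0.012],"angular": [0,0,0]},{"gripper": 255,"offset": [0,-0.001,0.016],"angular": [0,0,0]},{"gripper": 255,"offset": [0,-0.001,0.017],"angular": [0,0,0]},{"gripper": 255,"offset": [0,-0.001,0.017],"angular": [0,0,0]}]'

```text
t: 7.9
eef_pos: [0.4865, 0.1287, 0.1616]
tool_rot: [-0.0, 0.135, 0.991, -0.0]
contact_force: [-0.3, -0.0, -1.6]
gripper_width: 0.174
grasp_force: 58.6
```

Emit:
drive_tool --deltas '[{"gripper": 255,"offset": [0,0,0.001],"angular": [0,0,0]},{"gripper": 255,"offset": [0,0,0.001],"angular": [0,0,0]}]'

```text
t: 8.1
eef_pos: [0.4867, 0.1288, 0.1609]
tool_rot: [0.0, 0.135, 0.991, 0.0]
contact_force: [0.3, -1.0, -1.4]
gripper_width: 0.174
grasp_force: 58.6
```

Emit:
drive_tool --deltas '[{"gripper": 255,"offset": [0,0,0.001],"angular": [0,0,0]},{"gripper": 255,"offset": [0,0,0.001],"angular": [0,0,0]}]'

```text
t: 8.3
eef_pos: [0.4866, 0.1288, 0.1599]
tool_rot: [-0.0, 0.135, 0.991, 0.0]
contact_force: [-1.5, 0.9, -1.9]
gripper_width: 0.177
grasp_force: 58.6
```

Emit:
drive_tool --deltas '[{"gripper": 255,"offset": [0,0,0.001],"angular": [0,0,0]},{"gripper": 255,"offset": [0,0,0.001],"angular": [0,0,0]}]'

```text
t: 8.5
eef_pos: [0.4868, 0.1288, 0.1593]
tool_rot: [0.0, 0.135, 0.991, 0.0]
contact_force: [-0.8, 0.1, 4.1]
gripper_width: 0.176
grasp_force: 59.5
```

Emit:
drive_tool --deltas '[{"gripper": 255,"offset": [-0.002,0.0003,-0.0003],"angular": [0,0,0]},{"gripper": 255,"offset": [-0.004,0.0005,-0.0003],"angular": [0,0,0]},{"gripper": 255,"offset": [-0.006,0.0008,-0.0003],"angular": [0,0,0]},{"gripper": 255,"offset": [-0.008,0.001,-0.0003],"angular": [0,0,0]},{"gripper": 255,"offset": [-0.01,0.0013,-0.0003],"angular": [0,0,0]}]'

```text
t: 9.0
eef_pos: [0.4959, 0.1277, 0.1592]
tool_rot: [-0.001, 0.135, 0.991, -0.0]
contact_force: [-4.9, 2.3, 6.8]
gripper_width: 0.173
grasp_force: 59.7
```

Emit:
drive_tool --deltas '[{"gripper": 255,"offset": [-0.002,0.0003,0],"angular": [0,0,0]},{"gripper": 255,"offset": [-0.004,0.0005,0],"angular": [0,0,0]},{"gripper": 255,"offset": [-0.006,0.0008,0],"angular": [0,0,0]},{"gripper": 255,"offset": [-0.008,0.001,0],"angular": [0,0,0]},{"gripper": 255,"offset": [-0.01,0.0013,0],"angular": [0,0,0]}]'

```text
t: 9.5
eef_pos: [0.5054, 0.1261, 0.1591]
tool_rot: [-0.002, 0.135, 0.991, -0.0]
contact_force: [-5.4, 1.1, 7.9]
gripper_width: 0.173
grasp_force: 60.1
```

Emit:
drive_tool --deltas '[{"gripper": 255,"offset": [-0.002,0.0003,0],"angular": [0,0,0]},{"gripper": 255,"offset": [-0.004,0.0005,0],"angular": [0,0,0]},{"gripper": 255,"offset": [-0.006,0.0008,0],"angular": [0,0,0]},{"gripper": 255,"offset": [-0.008,0.001,0],"angular": [0,0,0]},{"gripper": 255,"offset": [-0.01,0.0013,0],"angular": [0,0,0]}]'

```text
t: 10.0
eef_pos: [0.5166, 0.1245, 0.1592]
tool_rot: [-0.0, 0.135, 0.991, 0.0]
contact_force: [-4.5, 0.4, 5.6]
gripper_width: 0.172
grasp_force: 59.5
```

Emit:
drive_tool --deltas '[{"gripper": 255,"offset": [-0.002,0.0003,-0.0004],"angular": [0,0,0]},{"gripper": 255,"offset": [-0.004,0.0005,-0.0004],"angular": [0,0,0]},{"gripper": 255,"offset": [-0.006,0.0008,-0.0004],"angular": [0,0,0]},{"gripper": 255,"offset": [-0.008,0.001,-0.0004],"angular": [0,0,0]},{"gripper": 255,"offset": [-0.01,0.0013,-0.0004],"angular": [0,0,0]}]'

```text
t: 10.5
eef_pos: [0.5269, 0.123, 0.1595]
tool_rot: [0.0, 0.135, 0.991, -0.0]
contact_force: [-0.9, 0.0, -0.4]
gripper_width: 0.17
grasp_force: 58.7
```

Emit:
drive_tool --deltas '[{"gripper": 255,"offset": [-0.002,0.0003,0],"angular": [0,0,0]},{"gripper": 255,"offset": [-0.004,0.0005,0],"angular": [0,0,0]},{"gripper": 255,"offset": [-0.006,0.0008,0],"angular": [0,0,0]},{"gripper": 255,"offset": [-0.008,0.001,0],"angular": [0,0,0]},{"gripper": 255,"offset": [-0.01,0.0013,0],"angular": [0,0,0]}]'

```text
t: 11.0
eef_pos: [0.5368, 0.1216, 0.1596]
tool_rot: [0.0, 0.135, 0.991, 0.0]
contact_force: [-1.0, 0.8, 0.0]
gripper_width: 0.18
grasp_force: 58.9
```

Emit:
drive_tool --deltas '[{"gripper": 255,"offset": [-0.002,0.0003,0],"angular": [0,0,0]},{"gripper": 255,"offset": [-0.004,0.0005,0],"angular": [0,0,0]},{"gripper": 255,"offset": [-0.006,0.0008,0],"angular": [0,0,0]},{"gripper": 255,"offset": [-0.008,0.001,0],"angular": [0,0,0]},{"gripper": 255,"offset": [-0.01,0.0013,0],"angular": [0,0,0]}]'

```text
t: 11.5
eef_pos: [0.5467, 0.1202, 0.1596]
tool_rot: [0.0, 0.135, 0.991, 0.0]
contact_force: [-0.0, 0.3, -0.1]
gripper_width: 0.174
grasp_force: 58.9
```

Emit:
drive_tool --deltas '[{"gripper": 255,"offset": [-0.002,0.0003,0.0002],"angular": [0,0,0]},{"gripper": 255,"offset": [-0.004,0.0005,0.0002],"angular": [0,0,0]},{"gripper": 255,"offset": [-0.006,0.0008,0.0002],"angular": [0,0,0]},{"gripper": 255,"offset": [-0.008,0.001,0.0002],"angular": [0,0,0]},{"gripper": 255,"offset": [-0.01,0.0013,0.0002],"angular": [0,0,0]}]'

```text
t: 12.0
eef_pos: [0.5564, 0.1189, 0.1594]
tool_rot: [-0.0, 0.135, 0.991, -0.0]
contact_force: [-2.8, 0.4, 3.1]
gripper_width: 0.176
grasp_force: 59.2
```

Emit:
drive_tool --deltas '[{"gripper": 255,"offset": [-0.002,0.0003,0],"angular": [0,0,0]},{"gripper": 255,"offset": [-0.004,0.0005,0],"angular": [0,0,0]},{"gripper": 255,"offset": [-0.006,0.0008,0],"angular": [0,0,0]},{"gripper": 255,"offset": [-0.008,0.001,0],"angular": [0,0,0]},{"gripper": 255,"offset": [-0.01,0.0013,0],"angular": [0,0,0]}]'

```text
t: 12.5
eef_pos: [0.5667, 0.1174, 0.1594]
tool_rot: [-0.0, 0.135, 0.991, 0.0]
contact_force: [-2.5, 1.2, 3.7]
gripper_width: 0.179
grasp_force: 59.2
```

Emit:
drive_tool --deltas '[{"gripper": 255,"offset": [-0.002,0.0003,0],"angular": [0,0,0]},{"gripper": 255,"offset": [-0.004,0.0005,0],"angular": [0,0,0]},{"gripper": 255,"offset": [-0.006,0.0008,0],"angular": [0,0,0]},{"gripper": 255,"offset": [-0.008,0.001,0],"angular": [0,0,0]},{"gripper": 255,"offset": [-0.01,0.0013,0],"angular": [0,0,0]}]'

```text
t: 13.0
eef_pos: [0.5767, 0.1159, 0.1594]
tool_rot: [0.0, 0.135, 0.991, -0.0]
contact_force: [-3.2, -0.4, 3.1]
gripper_width: 0.173
grasp_force: 59.2
```

Emit:
drive_tool --deltas '[{"gripper": 255,"offset": [-0.002,0.0003,0],"angular": [0,0,0]},{"gripper": 255,"offset": [-0.004,0.0005,0],"angular": [0,0,0]},{"gripper": 255,"offset": [-0.006,0.0008,0],"angular": [0,0,0]},{"gripper": 255,"offset": [-0.008,0.001,0],"angular": [0,0,0]},{"gripper": 255,"offset": [-0.01,0.0013,0],"angular": [0,0,0]}]'

```text
t: 13.5
eef_pos: [0.5867, 0.1146, 0.1594]
tool_rot: [0.0, 0.135, 0.991, 0.0]
contact_force: [-2.5, 1.1, 3.8]
gripper_width: 0.174
grasp_force: 59.2
```

Emit:
drive_tool --deltas '[{"gripper": 255,"offset": [-0.002,0.0003,0],"angular": [0,0,0]},{"gripper": 255,"offset": [-0.004,0.0005,0],"angular": [0,0,0]},{"gripper": 255,"offset": [-0.006,0.0008,0],"angular": [0,0,0]},{"gripper": 255,"offset": [-0.008,0.001,0],"angular": [0,0,0]},{"gripper": 255,"offset": [-0.01,0.0013,0],"angular": [0,0,0]}]'

```text
t: 14.0
eef_pos: [0.5966, 0.1131, 0.1594]
tool_rot: [-0.0, 0.135, 0.991, -0.0]
contact_force: [-3.1, 0.2, 3.1]
gripper_width: 0.176
grasp_force: 59.2
```

Emit:
drive_tool --deltas '[{"gripper": 255,"offset": [-0.002,0.0003,0],"angular": [0,0,0]},{"gripper": 255,"offset": [-0.004,0.0005,0],"angular": [0,0,0]},{"gripper": 255,"offset": [-0.006,0.0008,0],"angular": [0,0,0]},{"gripper": 255,"offset": [-0.008,0.001,0],"angular": [0,0,0]},{"gripper": 255,"offset": [-0.01,0.0013,0],"angular": [0,0,0]}]'

```text
t: 14.5
eef_pos: [0.607, 0.1115, 0.1592]
tool_rot: [0.001, 0.135, 0.991, -0.0]
contact_force: [0.2, -0.2, -1.4]
gripper_width: 0.175
grasp_force: 58.7
```

Emit:
drive_tool --deltas '[{"gripper": 255,"offset": [-0.002,0.0003,0],"angular": [0,0,0]},{"gripper": 255,"offset": [-0.004,0.0005,0],"angular": [0,0,0]},{"gripper": 255,"offset": [-0.006,0.0008,0],"angular": [0,0,0]},{"gripper": 255,"offset": [-0.008,0.001,0],"angular": [0,0,0]}]'

```text
t: 14.9
eef_pos: [0.6147, 0.1107, 0.1596]
tool_rot: [0.0, 0.135, 0.991, 0.0]
contact_force: [-0.8, -0.0, 1.4]
gripper_width: 0.175
grasp_force: 59.0
```

Run:
```python
from h import *
p,r=tool();ms=optics.camera_model("side");im=optics.read_camera("side");cv2.imwrite("pics/s5.png",im)
tp=pr(ms,p+r.apply([0,0,.1288]));print(p,"side tip",tp,"corner",pr(ms,[.6157,.1105,.031]),"end",pr(ms,[.598,-.0125,.031]))
for lo,hi in (((0,130,80),(6,255,255)),((172,130,80),(180,255,255))):
    for c,s,P in blobs(im,lo,hi,3): print(c,s[4],onz(ms,*c,.031))
u,v=270,220;a=cv2.resize(im[v-40:v+65,u-20:u+100],None,fx=5,fy=5,interpolation=cv2.INTER_CUBIC);cv2.imwrite("pics/v5.png",a)
```

```text
[0.61474109 0.11072231 0.159553  ] side tip (np.float64(304.03292441230997), np.float64(216.88180528671944)) corner (np.float64(304.30960946509725), np.float64(216.85437799350896)) end (np.float64(304.3465159571291), np.float64(241.018772962759))
[274.72043011 247.6344086 ] 93 [ 0.50519025 -0.03565442  0.031     ]
[305. 242.] 3 [ 0.59931918 -0.01726516  0.031     ]
```

View pics/v5.png

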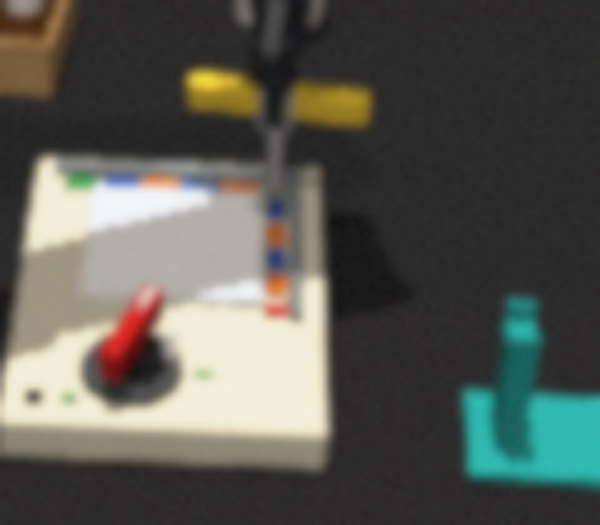

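v5: the tip stands on the corner pad (276,190). The shaft lines up with the far-leg leaves (x≈276) and the red end pad (277,312), and the leaves behind look flat. Starting the second leg.

Emit:
drive_tool --deltas '[{"gripper": 255,"offset": [-0.001,-0.002,0],"angular": [0,0,0]},{"gripper": 255,"offset": [-0.0013,-0.004,0],"angular": [0,0,0]},{"gripper": 255,"offset": [-0.0016,-0.006,0],"angular": [0,0,0]},{"gripper": 255,"offset": [-0.0018,-0.008,0],"angular": [0,0,0]},{"gripper": 255,"offset": [-0.0021,-0.01,0],"angular": [0,0,0]}]'

```text
t: 15.45
eef_pos: [0.6137, 0.1002, 0.1593]
tool_rot: [0.0, 0.135, 0.991, 0.0]
contact_force: [0.5, 2.1, 0.4]
gripper_width: 0.173
grasp_force: 58.9
```

Emit:
drive_tool --deltas '[{"gripper": 255,"offset": [-0.0003,-0.002,0],"angular": [0,0,0]},{"gripper": 255,"offset": [-0.0005,-0.004,0],"angular": [0,0,0]},{"gripper": 255,"offset": [-0.0008,-0.006,0],"angular": [0,0,0]},{"gripper": 255,"offset": [-0.001,-0.008,0],"angular": [0,0,0]},{"gripper": 255,"offset": [-0.0013,-0.01,0],"angular": [0,0,0]}]'

```text
t: 15.95
eef_pos: [0.6124, 0.0903, 0.1595]
tool_rot: [0.0, 0.135, 0.991, 0.0]
contact_force: [1.5, 0.8, 2.0]
gripper_width: 0.174
grasp_force: 59.0
```

Emit:
drive_tool --deltas '[{"gripper": 255,"offset": [-0.0003,-0.002,0],"angular": [0,0,0]},{"gripper": 255,"offset": [-0.0005,-0.004,0],"angular": [0,0,0]},{"gripper": 255,"offset": [-0.0008,-0.006,0],"angular": [0,0,0]},{"gripper": 255,"offset": [-0.001,-0.008,0],"angular": [0,0,0]},{"gripper": 255,"offset": [-0.0013,-0.01,0],"angular": [0,0,0]}]'

```text
t: 16.45
eef_pos: [0.6109, 0.0803, 0.1594]
tool_rot: [0.0, 0.135, 0.991, 0.0]
contact_force: [0.3, 2.3, 2.0]
gripper_width: 0.173
grasp_force: 59.1
```

Emit:
drive_tool --deltas '[{"gripper": 255,"offset": [-0.0003,-0.002,0],"angular": [0,0,0]},{"gripper": 255,"offset": [-0.0005,-0.004,0],"angular": [0,0,0]},{"gripper": 255,"offset": [-0.0008,-0.006,0],"angular": [0,0,0]},{"gripper": 255,"offset": [-0.001,-0.008,0],"angular": [0,0,0]},{"gripper": 255,"offset": [-0.0013,-0.01,0],"angular": [0,0,0]}]'

```text
t: 16.95
eef_pos: [0.6095, 0.0704, 0.1594]
tool_rot: [-0.0, 0.135, 0.991, 0.0]
contact_force: [-0.7, 2.6, 2.2]
gripper_width: 0.178
grasp_force: 59.2
```

Light steady 4 N contact. Continuing.

Emit:
drive_tool --deltas '[{"gripper": 255,"offset": [-0.0003,-0.002,0],"angular": [0,0,0]},{"gripper": 255,"offset": [-0.0005,-0.004,0],"angular": [0,0,0]},{"gripper": 255,"offset": [-0.0008,-0.006,0],"angular": [0,0,0]},{"gripper": 255,"offset": [-0.001,-0.008,0],"angular": [0,0,0]},{"gripper": 255,"offset": [-0.0013,-0.01,0],"angular": [0,0,0]}]'

```text
t: 17.45
eef_pos: [0.6081, 0.0603, 0.1594]
tool_rot: [0.0, 0.135, 0.991, 0.0]
contact_force: [0.8, 3.4, 3.3]
gripper_width: 0.174
grasp_force: 59.2
```

Emit:
drive_tool --deltas '[{"gripper": 255,"offset": [-0.0003,-0.002,0],"angular": [0,0,0]},{"gripper": 255,"offset": [-0.0005,-0.004,0],"angular": [0,0,0]},{"gripper": 255,"offset": [-0.0008,-0.006,0],"angular": [0,0,0]},{"gripper": 255,"offset": [-0.001,-0.008,0],"angular": [0,0,0]},{"gripper": 255,"offset": [-0.0013,-0.01,0],"angular": [0,0,0]}]'

```text
t: 17.95
eef_pos: [0.6066, 0.0503, 0.1594]
tool_rot: [-0.0, 0.135, 0.991, -0.0]
contact_force: [-0.2, 1.1, 2.5]
gripper_width: 0.174
grasp_force: 59.1
```

Emit:
drive_tool --deltas '[{"gripper": 255,"offset": [-0.0003,-0.002,0],"angular": [0,0,0]},{"gripper": 255,"offset": [-0.0005,-0.004,0],"angular": [0,0,0]},{"gripper": 255,"offset": [-0.0008,-0.006,0],"angular": [0,0,0]},{"gripper": 255,"offset": [-0.001,-0.008,0],"angular": [0,0,0]},{"gripper": 255,"offset": [-0.0013,-0.01,0],"angular": [0,0,0]}]'

```text
t: 18.45
eef_pos: [0.6052, 0.0403, 0.1594]
tool_rot: [-0.0, 0.135, 0.991, 0.0]
contact_force: [-0.3, 2.2, 3.2]
gripper_width: 0.177
grasp_force: 59.2
```

Emit:
drive_tool --deltas '[{"gripper": 255,"offset": [-0.0003,-0.002,0],"angular": [0,0,0]},{"gripper": 255,"offset": [-0.0005,-0.004,0],"angular": [0,0,0]},{"gripper": 255,"offset": [-0.0008,-0.006,0],"angular": [0,0,0]},{"gripper": 255,"offset": [-0.001,-0.008,0],"angular": [0,0,0]},{"gripper": 255,"offset": [-0.0013,-0.01,0],"angular": [0,0,0]}]'

```text
t: 18.95
eef_pos: [0.6038, 0.0303, 0.1594]
tool_rot: [0.0, 0.135, 0.991, 0.0]
contact_force: [0.6, 3.3, 2.9]
gripper_width: 0.175
grasp_force: 59.2
```

Emit:
drive_tool --deltas '[{"gripper": 255,"offset": [-0.0003,-0.002,0],"angular": [0,0,0]},{"gripper": 255,"offset": [-0.0005,-0.004,0],"angular": [0,0,0]},{"gripper": 255,"offset": [-0.0008,-0.006,0],"angular": [0,0,0]},{"gripper": 255,"offset": [-0.001,-0.008,0],"angular": [0,0,0]},{"gripper": 255,"offset": [-0.0013,-0.01,0],"angular": [0,0,0]}]'

```text
t: 19.45
eef_pos: [0.6024, 0.0206, 0.1594]
tool_rot: [-0.0, 0.135, 0.991, 0.0]
contact_force: [0.5, 2.0, 2.8]
gripper_width: 0.174
grasp_force: 59.2
```

Emit:
drive_tool --deltas '[{"gripper": 255,"offset": [-0.0003,-0.002,0],"angular": [0,0,0]},{"gripper": 255,"offset": [-0.0005,-0.004,0],"angular": [0,0,0]},{"gripper": 255,"offset": [-0.0008,-0.006,0],"angular": [0,0,0]},{"gripper": 255,"offset": [-0.001,-0.008,0],"angular": [0,0,0]},{"gripper": 255,"offset": [-0.0013,-0.01,0],"angular": [0,0,0]}]'

```text
t: 19.95
eef_pos: [0.6009, 0.0103, 0.1594]
tool_rot: [-0.0, 0.135, 0.991, -0.0]
contact_force: [0.1, 3.1, 2.8]
gripper_width: 0.176
grasp_force: 59.2
```

Emit:
drive_tool --deltas '[{"gripper": 255,"offset": [-0.0003,-0.002,0],"angular": [0,0,0]},{"gripper": 255,"offset": [-0.0005,-0.004,0],"angular": [0,0,0]},{"gripper": 255,"offset": [-0.0008,-0.006,0],"angular": [0,0,0]},{"gripper": 255,"offset": [-0.001,-0.008,0],"angular": [0,0,0]},{"gripper": 255,"offset": [-0.0013,-0.01,0],"angular": [0,0,0]}]'

```text
t: 20.45
eef_pos: [0.5995, 0.0003, 0.1594]
tool_rot: [-0.0, 0.135, 0.991, -0.0]
contact_force: [1.4, 2.2, 3.4]
gripper_width: 0.177
grasp_force: 59.2
```

Emit:
drive_tool --deltas '[{"gripper": 255,"offset": [-0.0003,-0.002,0],"angular": [0,0,0]},{"gripper": 255,"offset": [-0.0005,-0.004,0],"angular": [0,0,0]},{"gripper": 255,"offset": [-0.0008,-0.006,0],"angular": [0,0,0]},{"gripper": 255,"offset": [-0.001,-0.008,0],"angular": [0,0,0]},{"gripper": 255,"offset": [-0.0013,-0.01,0],"angular": [0,0,0]}]'

```text
t: 20.95
eef_pos: [0.598, -0.0092, 0.1595]
tool_rot: [-0.0, 0.135, 0.991, 0.0]
contact_force: [-0.1, 1.3, 2.6]
gripper_width: 0.175
grasp_force: 59.2
```

Emit:
drive_tool --deltas '[{"gripper": 255,"offset": [-0.0003,-0.002,0],"angular": [0,0,0]},{"gripper": 255,"offset": [-0.0005,-0.0035,0],"angular": [0,0,0]},{"gripper": 255,"offset": [-0.0005,-0.0035,0],"angular": [0,0,0]}]'

```text
t: 21.25
eef_pos: [0.5976, -0.0138, 0.1594]
tool_rot: [0.0, 0.135, 0.991, -0.0]
contact_force: [-0.9, 0.6, 2.2]
gripper_width: 0.173
grasp_force: 59.2
```

Emit:
drive_tool --deltas '[{"gripper": 255,"offset": [0,0,-0.005],"angular": [0,0,0]},{"gripper": 255,"offset": [0,0,-0.02],"angular": [0,0,0]},{"gripper": 255,"offset": [0,0,-0.045],"angular": [0,0,0]},{"gripper": 255,"offset": [0,0,-0.07],"angular": [0,0,0]},{"gripper": 255,"offset": [0,0,-0.08],"angular": [0,0,0]}]'

```text
t: 21.75
eef_pos: [0.5988, -0.0135, 0.2426]
tool_rot: [0.002, 0.135, 0.991, 0.0]
contact_force: [0.8, 0.1, -1.6]
gripper_width: 0.176
grasp_force: 58.6
```

Emit:
drive_tool --deltas '[{"gripper": 255,"offset": [0.004,-0.02,0],"angular": [0,0,0]},{"gripper": 255,"offset": [0.01,-0.053,0],"angular": [0,0,0]},{"gripper": 255,"offset": [0.017,-0.092,0],"angular": [0,0,0]},{"gripper": 255,"offset": [0.024,-0.13,0],"angular": [0,0,0]},{"gripper": 255,"offset": [0.031,-0.167,0],"angular": [0,0,0]}]'

```text
t: 22.25
eef_pos: [0.522, -0.1671, 0.2394]
tool_rot: [-0.0, 0.135, 0.991, -0.0]
contact_force: [0.0, -1.6, -2.2]
gripper_width: 0.171
grasp_force: 58.6
```

Emit:
drive_tool --deltas '[{"gripper": 255,"offset": [0.007,-0.037,0],"angular": [0,0,0]},{"gripper": 255,"offset": [0.014,-0.074,0],"angular": [0,0,0]},{"gripper": 255,"offset": [0.021,-0.111,0],"angular": [0,0,0]},{"gripper": 255,"offset": [0.027,-0.143,0],"angular": [0,0,0]},{"gripper": 255,"offset": [0.03,-0.165,0],"angular": [0,0,0]}]'

```text
t: 22.75
eef_pos: [0.4481, -0.3191, 0.2395]
tool_rot: [-0.0, 0.136, 0.991, -0.0]
contact_force: [-0.8, -0.7, -2.0]
gripper_width: 0.178
grasp_force: 58.6
```

Emit:
drive_tool --deltas '[{"gripper": 255,"offset": [0,0,0],"angular": [0,0,0]},{"gripper": 255,"offset": [0,0,0],"angular": [0,0,0]},{"gripper": 255,"offset": [0,0,0],"angular": [0,0,0]}]'

```text
t: 23.05
eef_pos: [0.4508, -0.3154, 0.2393]
tool_rot: [-0.0, 0.134, 0.991, 0.0]
contact_force: [-0.4, 0.6, -2.2]
gripper_width: 0.176
grasp_force: 58.7
```

Run:
```python
from h import *
p,r=tool();print(p,"to rest in tool axes",r.inv().apply(np.array([.4498,-.3167,.1498])-p).round(4))
im=optics.read_camera("side");t=optics.read_camera("top")
a=cv2.resize(im[175:275,235:335],None,fx=4,fy=4,interpolation=cv2.INTER_CUBIC)
b=cv2.resize(t[150:240,240:350],(400,327),interpolation=cv2.INTER_CUBIC)
o=np.zeros((400,800,3),np.uint8);o[:,:400]=a;o[:327,400:]=b;cv2.imwrite("pics/v6.png",o)
```

```text
[ 0.45080824 -0.31537314  0.23926124] to rest in tool axes [ 0.0006 -0.0016  0.0895]
```

View pics/v6.png

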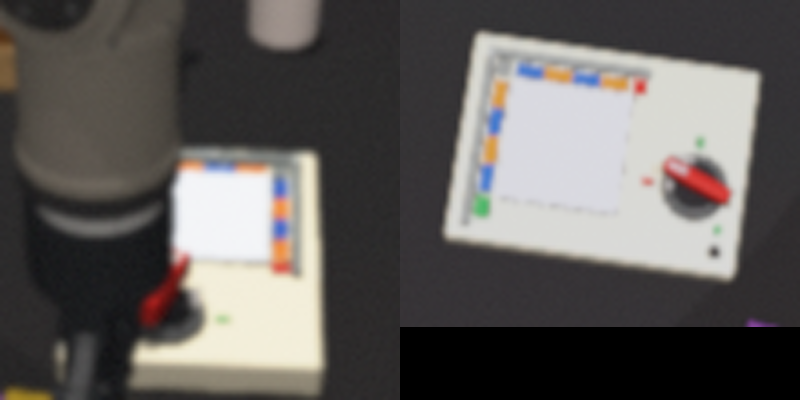

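v6: the eight leaves form an even line along both legs (crop right (485,180)→(500,95) and (525,70)→(620,83)). The lock wing is still near (695,180), about 22° from open. Lowering the stylus into its rest.

Emit:
drive_tool --deltas '[{"gripper": 255,"offset": [0.0006,-0.0016,0.025],"angular": [0,0,0]},{"gripper": 255,"offset": [0.0006,-0.0016,0.05],"angular": [0,0,0]},{"gripper": 255,"offset": [0.0006,-0.0016,0.07],"angular": [0,0,0]},{"gripper": 255,"offset": [0.0006,-0.0016,0.08],"angular": [0,0,0]},{"gripper": 255,"offset": [0.0006,-0.0016,0.084],"angular": [0,0,0]}]'

```text
t: 23.65
eef_pos: [0.4493, -0.3172, 0.1545]
tool_rot: [-0.001, 0.134, 0.991, 0.0]
contact_force: [0.7, 0.5, -1.7]
gripper_width: 0.179
grasp_force: 58.6
```

Emit:
drive_tool --deltas '[{"gripper": 255,"offset": [0,0,0.002],"angular": [0,0,0]},{"gripper": 255,"offset": [0,0,0.004],"angular": [0,0,0]},{"gripper": 255,"offset": [0,0,0.0055],"angular": [0,0,0]},{"gripper": 255,"offset": [0,0,0.0055],"angular": [0,0,0]}]'

```text
t: 24.05
eef_pos: [0.4494, -0.3181, 0.1503]
tool_rot: [0.0, 0.135, 0.991, -0.0]
contact_force: [0.2, -0.8, -1.0]
gripper_width: 0.172
grasp_force: 58.6
```

Emit:
drive_tool --deltas '[{"gripper": 255,"offset": [0,0.001,0.0006],"angular": [0,0,0]},{"gripper": 255,"offset": [0,0.001,0.001],"angular": [0,0,0]},{"gripper": 255,"offset": [0,0.001,0.001],"angular": [0,0,0]}]'

```text
t: 24.35
eef_pos: [0.4495, -0.3175, 0.1498]
tool_rot: [0.0, 0.135, 0.991, -0.0]
contact_force: [-1.5, 0.8, 6.5]
gripper_width: 0.174
grasp_force: 59.9
```

Emit:
drive_tool --deltas '[{"gripper": 190,"offset": [0,0,0],"angular": [0,0,0]},{"gripper": 150,"offset": [0,0,0],"angular": [0,0,0]},{"gripper": 100,"offset": [0,0,0],"angular": [0,0,0]},{"gripper": 60,"offset": [0,0,0],"angular": [0,0,0]},{"gripper": 40,"offset": [0,0,0],"angular": [0,0,0]}]'

```text
t: 24.85
eef_pos: [0.4495, -0.3169, 0.1488]
tool_rot: [-0.0, 0.135, 0.991, 0.0]
contact_force: [0.5, 0.2, -0.7]
gripper_width: 0.841
grasp_force: 0.0
```

Emit:
drive_tool --deltas '[{"gripper": 40,"offset": [0,0,-0.01],"angular": [0,0,0]},{"gripper": 40,"offset": [0,0,-0.03],"angular": [0,0,0]},{"gripper": 40,"offset": [0,0,-0.06],"angular": [0,0,0]},{"gripper": 40,"offset": [0,0,-0.09],"angular": [0,0,0]},{"gripper": 40,"offset": [0,0,-0.11],"angular": [0,0,0]}]'

```text
t: 25.35
eef_pos: [0.4498, -0.3175, 0.2617]
tool_rot: [0.001, 0.135, 0.991, -0.0]
contact_force: [0.5, -0.1, 0.3]
gripper_width: 0.843
grasp_force: 0.0
```

```bash
python3 w.py w7
python3 - <<'E'
from h import *
p,r=tool();print(p)
L=np.array([.535,.0208,0]);
c,s=np.cos(np.radians(-8.2)),np.sin(np.radians(-8.2))
A=np.array([.4875,.1287]);lk=A+np.array([[c,-s],[s,c]])@np.array([.044,-.185]);print("lock from start",lk)
E
```

```text
yellow [278.9 202.8] 3055 w [ 0.4446 -0.3163] z31 [ 0.4671 -0.3226] [ 0.4495 -0.3178] [0.016 0.115] -15.4
red [523.4 182.5] 464 w [ 0.4998 -0.072 ] z31 [ 0.5197 -0.0368] [ 0.5019 -0.0689] [0.014 0.074] 59.2
red [535.  235.5] 38 w [ 0.5682 -0.0514] z31 [ 0.5989 -0.0129] [ 0.5682 -0.0514] [0.007 0.011] 5.2
[ 0.45087663 -0.31832049  0.26437253]
lock from start [ 0.5046638  -0.06068428]
```

View pics/w7.png

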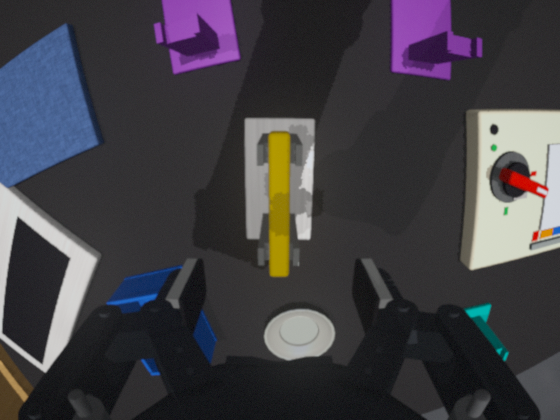

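w7: the stylus lies in its rest again, with the bar at (279,203), 16 x 115 mm at -15.4°, and the open fingers clear of it. Next I go over the lock and turn the fingers across its wing.

Emit:
drive_tool --deltas '[{"gripper": 40,"offset": [0.002,0.026,0],"angular": [0,0,-0.167]},{"gripper": 40,"offset": [0.004,0.052,0],"angular": [0,0,-0.333]},{"gripper": 40,"offset": [0.005,0.078,0],"angular": [0,0,-0.5]},{"gripper": 40,"offset": [0.007,0.104,0],"angular": [0,0,-0.667]},{"gripper": 40,"offset": [0.008,0.131,0],"angular": [0,0,-0.833]}]'

```text
t: 25.9
eef_pos: [0.4766, -0.1878, 0.2593]
tool_rot: [0.0, -0.193, 0.981, -0.0]
contact_force: [0.1, 0.1, 0.1]
gripper_width: 0.841
grasp_force: 0.0
```

Emit:
drive_tool --deltas '[{"gripper": 40,"offset": [-0.015,0.022,0],"angular": [0,0,-0.167]},{"gripper": 40,"offset": [-0.03,0.044,0],"angular": [0,0,-0.333]},{"gripper": 40,"offset": [-0.044,0.065,0],"angular": [0,0,-0.5]},{"gripper": 40,"offset": [-0.059,0.087,0],"angular": [0,0,-0.667]},{"gripper": 40,"offset": [-0.074,0.109,0],"angular": [0,0,-0.833]}]'

```text
t: 26.4
eef_pos: [0.5046, -0.059, 0.2593]
tool_rot: [0.0, -0.498, 0.867, -0.0]
contact_force: [0.7, -0.1, -0.8]
gripper_width: 0.844
grasp_force: 0.0
```

Emit:
drive_tool --deltas '[{"gripper": 40,"offset": [0,0,0],"angular": [0,0,0]},{"gripper": 40,"offset": [0,0,0],"angular": [0,0,0]},{"gripper": 40,"offset": [0,0,0],"angular": [0,0,0]}]'

```text
t: 26.7
eef_pos: [0.5043, -0.061, 0.259]
tool_rot: [-0.0, -0.495, 0.869, -0.0]
contact_force: [-0.4, -0.5, -0.6]
gripper_width: 0.842
grasp_force: 0.0
```

```bash
python3 w.py w8
python3 - <<'E'
from h import *
p,r=tool();o=bot.get_obs();print(p,o["q"].round(3),r.as_matrix().round(3)[:2].tolist())
for x in (.5045,):print("to lock in tool axes",r.inv().apply(np.array([x,-.0605,.116])-p).round(4))
a=cv2.imread("pics/w8.png");print(a.shape)
E
```

```text
green [301.6 149.8] 37 w [ 0.4678 -0.0807] z31 [ 0.4678 -0.0807] [ 0.4681 -0.0809] [0.005 0.006] 15.4
green [237.  203.5] 34 w [ 0.5477 -0.0672] z31 [ 0.5477 -0.0672] [ 0.5477 -0.0672] [0.004 0.008] -8.5
red [276.5 190.2] 991 w [ 0.5018 -0.0688] z31 [ 0.5078 -0.0591] [ 0.505  -0.0641] [0.013 0.065] 59.6
red [225. 269.] 91 w [ 0.5805 -0.0289] z31 [ 0.599  -0.0128] [ 0.5805 -0.0289] [0.008 0.011] -9.0
[ 0.50426319 -0.06114097  0.25894511] [ 0.012  0.257 -0.017  1.996  0.006  0.89   2.598] [[-0.51, -0.86, -0.0], [-0.86, 0.51, -0.001]]
to lock in tool axes [-8.000e-04  1.000e-04  1.429e-01]
(420, 560, 3)
```

View pics/w8.png

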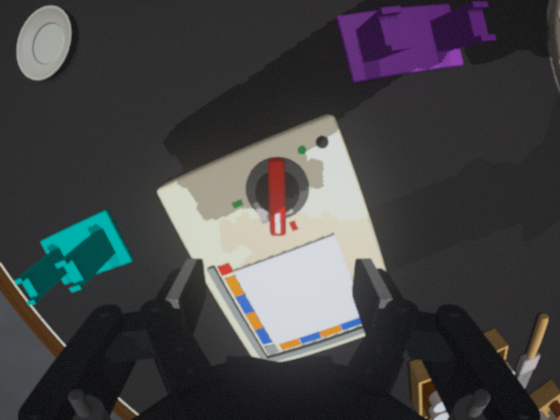

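w8: the wing is centred at (277,195), 65 x 13 mm at 59.6°, straight between the fingers, with nothing close beside it. The leaves look flat from this side too. Descending onto the wing.

Emit:
drive_tool --deltas '[{"gripper": 40,"offset": [0,-0.001,0.03],"angular": [0,0,0]},{"gripper": 40,"offset": [0,-0.001,0.065],"angular": [0,0,0]},{"gripper": 60,"offset": [0,-0.001,0.1],"angular": [0,0,0]},{"gripper": 80,"offset": [0,-0.001,0.125],"angular": [0,0,0]},{"gripper": 80,"offset": [0,-0.001,0.135],"angular": [0,0,0]}]' --grip_force 25

```text
t: 27.25
eef_pos: [0.5039, -0.0614, 0.1217]
tool_rot: [-0.002, -0.495, 0.869, 0.001]
contact_force: [-0.2, 0.1, 0.6]
gripper_width: 0.685
grasp_force: 0.0
```

Emit:
drive_tool --deltas '[{"gripper": 120,"offset": [0,0,0],"angular": [0,0,0]},{"gripper": 160,"offset": [0,0,0],"angular": [0,0,0]},{"gripper": 190,"offset": [0,0,0],"angular": [0,0,0]},{"gripper": 255,"offset": [0,0,0],"angular": [0,0,0]},{"gripper": 255,"offset": [0,0,0],"angular": [0,0,0]}]'

```text
t: 27.75
eef_pos: [0.5064, -0.0606, 0.1251]
tool_rot: [0.001, -0.496, 0.868, -0.001]
contact_force: [1.3, -1.1, 4.4]
gripper_width: 0.157
grasp_force: 28.2
```

Emit:
drive_tool --deltas '[{"gripper": 255,"offset": [0,0,0],"angular": [0,0,0]},{"gripper": 255,"offset": [0,0,0],"angular": [0,0,0]}]'

```text
t: 27.95
eef_pos: [0.5064, -0.0606, 0.1249]
tool_rot: [0.001, -0.496, 0.868, -0.001]
contact_force: [-0.7, 0.2, 7.0]
gripper_width: 0.157
grasp_force: 28.5
```

Emit:
drive_tool --deltas '[{"gripper": 255,"offset": [0,-0.001,0],"angular": [0,0,0.12]},{"gripper": 255,"offset": [0,-0.001,0],"angular": [0,0,0.25]},{"gripper": 255,"offset": [0,-0.001,0],"angular": [0,0,0.38]},{"gripper": 255,"offset": [0,-0.001,0],"angular": [0,0,0.5]},{"gripper": 255,"offset": [0,-0.001,0],"angular": [0,0,0.6]}]'

```text
t: 28.45
eef_pos: [0.5067, -0.0608, 0.1248]
tool_rot: [0.001, -0.278, 0.961, -0.0]
contact_force: [-2.4, 0.2, 8.3]
gripper_width: 0.159
grasp_force: 29.0
```

Emit:
drive_tool --deltas '[{"gripper": 255,"offset": [0,0,0],"angular": [0,0,0.12]},{"gripper": 255,"offset": [0,0,0],"angular": [0,0,0.25]},{"gripper": 255,"offset": [0,0,0],"angular": [0,0,0.38]},{"gripper": 255,"offset": [0,0,0],"angular": [0,0,0.5]},{"gripper": 255,"offset": [0,0,0],"angular": [0,0,0.6]}]'

```text
t: 28.95
eef_pos: [0.5068, -0.061, 0.1246]
tool_rot: [0.001, -0.046, 0.999, -0.0]
contact_force: [0.2, -1.0, 1.2]
gripper_width: 0.154
grasp_force: 27.8
```

Run:
```python
from h import *
p,r=tool();o=bot.get_obs();y=r.as_matrix()[:,1];print(p,"wing deg",np.degrees(np.arctan2(y[1],y[0]))-90,o["torque"].round(2),o["contact_force"].round(1))
```

```text
[ 0.50676782 -0.06104784  0.12463976] wing deg 5.262029716589552 [-0.27 -0.19 -0.05] [ 0.2 -1.   1.2]
```

Emit:
drive_tool --deltas '[{"gripper": 255,"offset": [0,0,0],"angular": [0,0,0.1]},{"gripper": 255,"offset": [0,0,0],"angular": [0,0,0.2]},{"gripper": 255,"offset": [0,0,0],"angular": [0,0,0.28]},{"gripper": 255,"offset": [0,0,0],"angular": [0,0,0.34]},{"gripper": 255,"offset": [0,0,0],"angular": [0,0,0.34]}]'

```text
t: 29.45
eef_pos: [0.5068, -0.0611, 0.1239]
tool_rot: [0.001, 0.085, 0.996, -0.0]
contact_force: [3.1, -1.8, -3.6]
gripper_width: 0.154
grasp_force: 28.6
```

Run:
```python
from h import *
p,r=tool();o=bot.get_obs();y=r.as_matrix()[:,1];print(p,"wing deg",np.degrees(np.arctan2(y[1],y[0]))-90,o["torque"].round(2),o["contact_force"].round(1))
```

```text
[ 0.50676713 -0.06109495  0.12391507] wing deg -9.799310813705432 [-0.54 -0.57  0.27] [ 3.1 -1.8 -3.6]
```

At the hard stop (torque up) with the spring pulling down about 3 N. Letting go so it can drop.

Emit:
drive_tool --deltas '[{"gripper": 190,"offset": [0,0,0],"angular": [0,0,0]},{"gripper": 150,"offset": [0,0,0],"angular": [0,0,0]},{"gripper": 100,"offset": [0,0,0],"angular": [0,0,0]},{"gripper": 60,"offset": [0,0,0],"angular": [0,0,0]},{"gripper": 40,"offset": [0,0,0],"angular": [0,0,0]}]'

```text
t: 29.95
eef_pos: [0.5062, -0.0608, 0.1239]
tool_rot: [-0.0, 0.086, 0.996, 0.0]
contact_force: [-0.2, 0.2, -0.0]
gripper_width: 0.843
grasp_force: 0.0
```

Emit:
drive_tool --deltas '[{"gripper": 40,"offset": [0,0,-0.015],"angular": [0,0,0]},{"gripper": 40,"offset": [0,0,-0.045],"angular": [0,0,0]},{"gripper": 40,"offset": [0,0,-0.085],"angular": [0,0,0]},{"gripper": 40,"offset": [0,0,-0.12],"angular": [0,0,0]},{"gripper": 40,"offset": [0,0,-0.135],"angular": [0,0,0]}]'

```text
t: 30.45
eef_pos: [0.5074, -0.0611, 0.2621]
tool_rot: [0.002, 0.086, 0.996, 0.0]
contact_force: [0.2, 0.4, 0.4]
gripper_width: 0.84
grasp_force: 0.0
```

Emit:
drive_tool --deltas '[{"gripper": 40,"offset": [0,0,0],"angular": [0,0,0]},{"gripper": 40,"offset": [0,0,0],"angular": [0,0,0]},{"gripper": 40,"offset": [0,0,0],"angular": [0,0,0]}]'

```text
t: 30.75
eef_pos: [0.5055, -0.0607, 0.2576]
tool_rot: [-0.001, 0.086, 0.996, -0.0]
contact_force: [0.8, 0.4, -1.1]
gripper_width: 0.845
grasp_force: 0.0
```

```bash
python3 w.py w9
python3 - <<'E'
import cv2
cv2.imwrite("pics/w9b.png",cv2.resize(cv2.imread("pics/w9.png")[90:340,160:480],(768,600),interpolation=cv2.INTER_CUBIC))
E
```

```text
yellow [ 11.7 196.7] 2120 w [ 0.4487 -0.308 ] z31 [ 0.4556 -0.391 ] [ 0.4511 -0.31  ] [0.034 0.118] -15.5
green [459.1 143.4] 195 w [0.4891 0.1284] z31 [0.4891 0.1284] [0.4889 0.1285] [0.014 0.019] -8.2
green [250.5 152.6] 33 w [ 0.4681 -0.0812] z31 [ 0.4681 -0.0812] [ 0.4685 -0.0813] [0.005 0.006] -10.7
red [278.2 190.3] 939 w [ 0.4971 -0.0601] z31 [ 0.5083 -0.0621] [ 0.5033 -0.0613] [0.013 0.063] -9.4
red [322.5 187.1] 31 w [ 0.5005 -0.0237] z31 [ 0.5122 -0.02  ] [ 0.5005 -0.0237] [0.003 0.006] -87.9
red [338.9 265.4] 93 w [ 0.5757 -0.0179] z31 [ 0.5994 -0.0132] [ 0.5753 -0.0178] [0.008 0.01 ] -11.4
```

View pics/w9b.png

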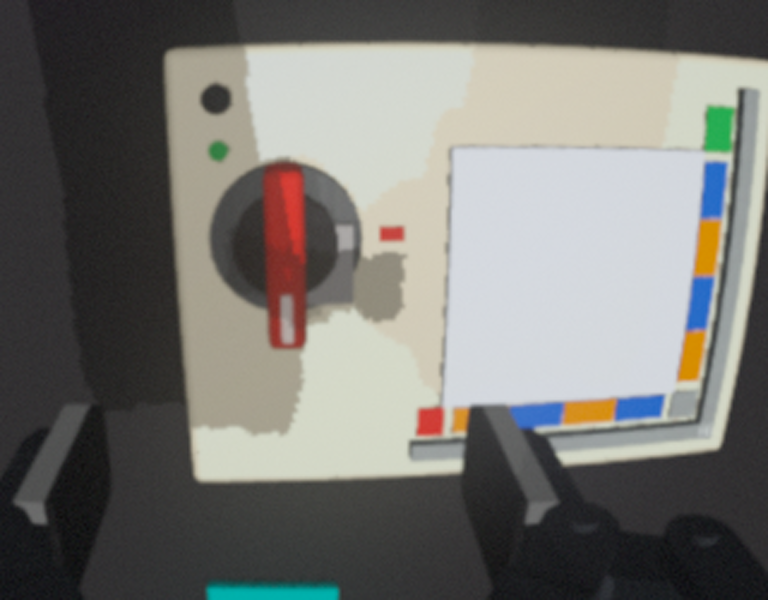

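w9b: the wing (285,255) now lies along the base's x and looks slightly lower (63 mm apparent against 65 before). All eight leaves sit even along both legs. The gripper is clear of everything, so I hand in.

```bash
python3 -c "
from station import bot;print(bot.hand_in())"
```

```text
the job is handed in; nothing more can be done
None
```

I handed the job in at about 31 s: the pictures show all eight leaves in line, the lock wing turned to its hard stop and the stylus back in its rest. The lock's 3 mm drop shows only indirectly, from the downward spring pull while I held it and a slightly smaller wing in the last picture.

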